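# Refit the loose post of a cup draining stand and hang the last cup on it

## Robot

A 6-joint arm with a two-finger parallel gripper is mounted at the origin on a cart in front of the work surface, level with it; the furniture and walls round the work are solid. World frame = base frame: x ahead of the robot, y to its left, z up, the work surface at z = 0. Lengths are in m, angles in rad, forces in N, time in s.
With the tool pointing down it reaches from about 0.375 to 0.975 m from the base axis. Payload 3.8 kg.
Tool frame: the origin (TCP) lies midway between the tips of the shut fingers; the grasp point (between the pads) lies 19 mm behind it (bot.grip_point_offset is the z of the grasp point in the tool frame, in m); z points along the fingers, y is the line along which they close (so a half turn about z gives the same grasp; the last joint's range is limited). The gripper opens to 85 mm and grips with 20 to 120 N. Pads are 22 mm wide; open, the fingers measure 114 mm over their backs; the gripper's body (76 mm by 85 mm) begins 54 mm behind the grasp point. The pads swing forward as they close: fully open they stand 13 mm farther back than shut.
Start: joints at [-1.38, 0.264, 1.604, -0, 1.274, -0.037], TCP at [0.152, -0.658, 0.231] pointing down, gripper open.
Joint ranges: [-2.63, 2.63], [-0.94, 2.18], [0.31, 2.57], [-1.31, 4.45], [0, 2.66], [-2.55, 2.55]. Speed limits (rad/s): [2.57, 2.57, 3.14, 3.14, 3.14, 3.14].

## Interface

Orientations are given as a rotation vector (axis times angle).
In Python, from workcell import sensors, optics, order, bot gives the robot as it stands.
- The arm moves only by the tool play_rows, never from a script. Its argument "commands" is a list of rows, each a list of 6 numbers: the shift along the tool's x, y, z in cm, then the turn, a rotation vector about the tool's x, y, z in rad. In form: [[dx, dy, dz, wx, wy, wz], ...]. A call has 1 to 5 rows; each row shifts and turns the commanded pose from where the row before left it, along the tool's axes as they then stand; what a row does not reach is not made up. A row lasts 1/12 s, in which the tool goes at most 41.7 mm and 7.16 degrees, less where a joint would pass 70% of its speed; a pose out of reach is approached as far as the arm can. A call with a gripper value outside its range is refused whole. "grip" is the closure, from 0 (fully open) to 1 (shut), set as the call begins (left out, the last holds). The fingers move at their own pace and stop on an object; "force" is the grip in N (left out, the last holds). Time passes only in rows, so rows that do not move let the fingers close. It gives the time, the measured TCP pose, the force, the opening and the grip force at its end, in the units of the state.
- sensors.read_state(): the state, without advancing time (a new reading comes with each control period).
- optics.read_camera(name): name is "side" or "top" or "wrist"; returns the picture (480x640x3 uint8, red, green, blue); there is no depth.
- optics.camera_info(name): a dict with "mtx" (3x3 intrinsics, pixels), "R" (3x3) and "t" (3): a world point X has camera coordinates R X + t. Camera axes: x right, y down, z forward; pixel columns grow to the right and rows downward; lengths in m; the calibration is good to about 2 mm. A picture is of the moment at which its call begins: read the wrist's pose just before it. camera_info takes no time and is no camera call; for the wrist camera it gives the pose at the moment of the call.
- order.finish_job(): hands the job in; it is judged then, once.
The state is a dict: "time": time; "q": joint angles; "joint_vel": joint speeds; "joint_torque": joint torques, N m; "tool_pos": TCP position; "tcp_rot": TCP orientation; "wrist_force": force on the tool from outside, world axes, zero at the start; "torque": the same for the moment, N m; "width": opening from 0.0 (shut) to 1.0 (fully open); "grip_force": force on a finger pad.
Only numpy, scipy, OpenCV 4.12 (cv2) and the standard library are available. Lean on these libraries where they do the work, as an engineer would, in place of code of your own. Each camera call takes 0.05 s, during which the arm holds its last target. There are 200 camera calls.

## Task

The second post of the little cup draining stand is out and its cup is waiting upside down on the worktop. Fit the loose post into the empty hole of the stand, feeling for the hole without bearing down hard, and press it straight in until its shoulder sits flush on the board; then set the waiting cup, still upside down, over that post so that its rim rests on the board, gently and without disturbing the other cup, the mug or the shaker.

Things in the scene. Friction and masses are not known exactly. Their poses are not given: they have to be found in the camera images.
- stand: Fixed cup stand: 110 x 204 mm steel drip tray, rim 22 mm high, and in it a pale wooden board (92 x 186 mm, top at 39 mm) with a fixed post (22 mm thick, 46 mm high) at y = +48 mm, under an upturned cup, and an empty hole near y = -48 mm. Origin on the worktop under its middle, y along it, z up. The board lies up to 5 mm off the tray's middle in x and in y; this is not measured. It does not slide.
- stand_hole (a point): Mouth of the hole (at the board's top, z up) if the board lay mid-tray: the true hole is up to 5 mm off in tray x and y. Blind, straight, sharp-edged, 17 mm wide, 24 mm deep. The tenon goes freely 9 mm in; then a rubber bush grips and pushing on takes about 6 N until the shoulder stops on the board at 20 mm. It stays as deep as pushed.
- post_mid (a point): Centre of the loose wooden post, 33 mm above its foot; z along it to its rounded top. 66 mm long, upright on the worktop: a round tenon 16 mm thick, 20 mm long, with a sharp flat end; above it a shaft 22 mm thick, 46 mm long. About 50 g. More than 50 N between post and stand dents the board.
- post_shoulder (a point): Centre of the post's shoulder, where the tenon meets the shaft, 20 mm above its foot and 13 mm below post_mid; z as for post_mid.
- cup_mid (a point): Centre of the waiting white porcelain cup without handle, half-way up (31 mm above its rim); z up. It stands upside down on the worktop, mouth down: 56 mm across at the rim, 53 mm near the top, 62 mm high, its hollow 49 mm wide and 57 mm deep. About 120 g. A knock of more than 30 N against the stand chips it.
- cup_mouth (a point): Centre of the waiting cup's rim, its lowest part, 31 mm below cup_mid; z up.
- cup_b_mid (a point): Centre of the like cup that already hangs upside down over the fixed post of the stand; leave it alone.
- mug: White mug 86 mm wide and 112 mm high with a handle, standing upright near the work; origin under its middle. Leave it alone.
- shaker: Steel seasoning shaker, 47 mm wide and 100 mm high, standing near the work; origin under its middle. Leave it alone.
Not all that is in view belongs to the job. There is more than one size of the stand; the job needs the larger. Of the things that look like the part that bears post_mid, the smaller one is meant.

How it is judged:
By the outcome, as a careful person would: the job done as asked, in the order asked, and still so for the second after the job is handed in, with the robot touching nothing.
It also fails if it takes over 72 s, if anything falls off the work surface, if the arm or the gripper's body presses on something with over 40 N, if the wrist force passes 120 N, or if a joint passes its speed limit or range.

## Working session

There is one attempt and no reset: what is moved stays moved. The work goes in short steps, Python scripts to look and compute and a tool call to move; the robot and the scene stay as the last step left them, time stands still between calls to the robot, and variables do not carry over. Pictures are saved under pics/ and viewed, at most 10 in all, crops included, and the job is handed in when it is done.

Besides the shell and the picture viewer there is one more tool, called after "Call:" by a JSON object that holds its "api" and its "payload". play_rows: Moves the arm, as the interface text tells. Its arguments: {"type":"object","properties":{"commands":{"type":"array","items":{"type":"array","items":{"type":"number"}}},"grip":{"type":"number"},"force":{"type":"number"}},"required":["commands"]}

```bash
mkdir -p pics; ls; cat > h.py <<'E'
import numpy as np, cv2
from workcell import sensors, optics, order, bot
def snap(n,f):
    i=optics.camera_info(n); im=optics.read_camera(n); cv2.imwrite('pics/'+f+'.png',im[:,:,::-1]); np.savez('pics/'+f,im=im,K=i['mtx'],R=i['R'],t=i['t']); return im
def ray(f,u,v,z):
    d=np.load('pics/'+f+'.npz'); R,t=d['R'],d['t']; r=R.T@np.linalg.inv(d['K'])@[u,v,1]; c=-R.T@t
    return c+r*(z-c[2])/r[2]
E
python3 - <<'E'
from h import *
a=snap('top','top0');b=snap('side','side0')
s=sensors.read_state();print(s['tool_pos'],s['tcp_rot'],s['wrist_force'],s['time'],s['width'])
for n in('top','side','wrist'):
    i=optics.camera_info(n);print(n,i['R'].round(3).tolist(),(-i['R'].T@i['t']).round(3),i['mtx'][0,0])
E
```

```text
pics
[ 0.15230404 -0.65690832  0.23008432] [-3.11920363e+00 -3.56811990e-01  3.18120191e-04] [0.19863735 0.05583747 0.62393423] 0.1 1.0014991004955767
top [[0.02, -0.999, -0.027], [-0.999, -0.019, -0.036], [0.035, 0.027, -0.999]] [ 0.536 -0.078  0.947] 464.73705113143313
side [[0.999, 0.044, 0.015], [0.04, -0.652, -0.757], [-0.023, 0.757, -0.653]] [ 0.599 -0.808  0.714] 566.4993790058035
wrist [[0.226, -0.974, -0.002], [-0.922, -0.215, 0.323], [-0.315, -0.071, -0.947]] [ 0.234 -0.638  0.373] 426.5022796164813
```

View pics/top0.png

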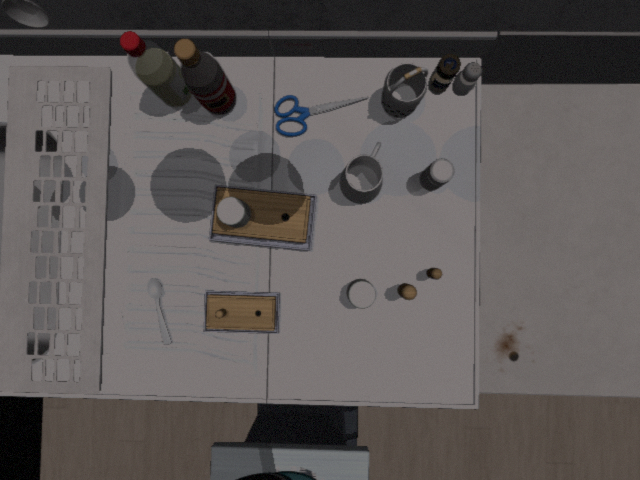

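View pics/side0.png

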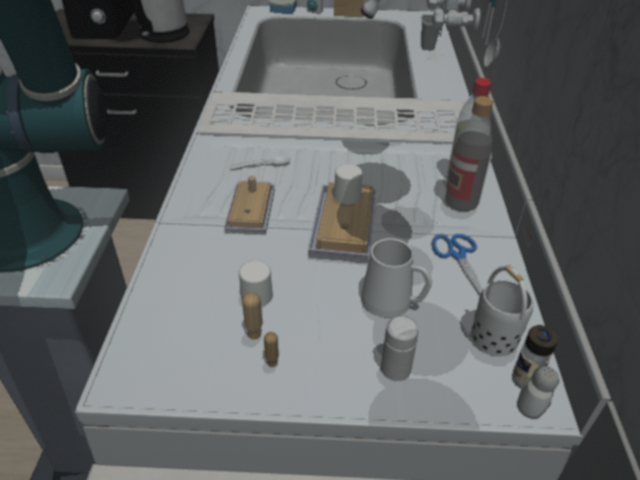

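The top view shows the large stand (centre ~(262,217), hole (285,217)), the cup (361,294), the larger post (407,292) and the smaller post (435,273). The side view has the small post at (271,350), the cup at (256,282) and the mug and shaker to the right.

```bash
python3 - <<'E'
from h import *
P=lambda f,u,v,z:print(f,u,v,z,ray(f,u,v,z).round(4))
P('top0',435,272,.066);P('side0',272,364,0);P('side0',271,336,.066)
P('top0',407,291,.066);P('side0',254,336,0)
P('top0',361,290,.062);P('top0',285,217,.039)
for u,v in((214,186),(316,194),(310,250),(210,243)):P('top0',u,v,.022)
P('top0',232,209,.101);P('top0',362,178,.112);P('top0',440,170,.1)
# brown masks
for f in('top0','side0'):
    im=np.load(f'pics/{f}.npz')['im']; h=cv2.cvtColor(im,cv2.COLOR_RGB2HSV)
    m=((h[...,1]>90)&(h[...,0]<25)&(h[...,2]>40)).astype(np.uint8)
    n,_,s,c=cv2.connectedComponentsWithStats(m)
    for k in range(1,n):
        if s[k,4]>40:print(f,s[k],c[k].round(1))
    g=h; m=((h[...,1]<40)&(h[...,2]>150)).astype(np.uint8)
E
```

```text
top0 435 272 0.066 [ 0.5114 -0.2737  0.066 ]
side0 272 364 0 [ 0.508  -0.2777  0.    ]
side0 271 336 0.066 [ 0.5094 -0.2771  0.066 ]
top0 407 291 0.066 [ 0.4746 -0.2218  0.066 ]
side0 254 336 0 [ 0.4731 -0.2246  0.    ]
top0 361 290 0.062 [ 0.4743 -0.1356  0.062 ]
top0 285 217 0.039 [0.6124 0.0141 0.039 ]
top0 214 186 0.022 [0.6739 0.1606 0.022 ]
top0 316 194 0.022 [ 0.6611 -0.0453  0.022 ]
top0 310 250 0.022 [ 0.5488 -0.0355  0.022 ]
top0 210 243 0.022 [0.559  0.1654 0.022 ]
top0 232 209 0.101 [0.6202 0.1057 0.101 ]
top0 362 178 0.112 [ 0.6792 -0.1309  0.112 ]
top0 440 170 0.1 [ 0.698  -0.2732  0.1   ]
top0 [174  39  24  21 369] [184.5  48.6]
top0 [ 213  187   97   56 3402] [267.8 215.1]
top0 [432 269   9   9  70] [436.  273.1]
top0 [402 285  14  14 160] [408.6 291.8]
top0 [ 207  295   69   35 2216] [240.4 312.1]
side0 [476  94  16  13 137] [483.2 100.5]
side0 [330 225  33  20 199] [344. 236.]
side0 [266 334  10   9  73] [270.5 338.2]
```

Call:
{"api": "play_rows", "payload": {"commands": [[0,0,0,0,0,-0.122],[0,0,0,0,0,-0.122],[0,0,0,0,0,-0.122],[0,0,0,0,0,-0.122],[0,0,0,0,0,-0.122]]}}

```text
time: 0.52
tool_pos: [0.1523, -0.6571, 0.2305]
tcp_rot: [-2.865, -1.286, -0.0]
wrist_force: [-0.5, -0.9, 0.0]
width: 0.997
grip_force: 0.0
```

Call:
{"api": "play_rows", "payload": {"commands": [[0,0,0,0,0,-0.122],[0,0,0,0,0,-0.122],[0,0,0,0,0,-0.122],[0,0,0,0,0,-0.122],[0,0,0,0,0,-0.122]]}}

```text
time: 0.93
tool_pos: [0.1523, -0.6571, 0.2305]
tcp_rot: [-2.347, -2.087, -0.001]
wrist_force: [-0.3, -0.3, -0.5]
width: 1.001
grip_force: 0.0
```

Call:
{"api": "play_rows", "payload": {"commands": [[0,0,0,0,0,-0.122],[2.7,2.55,0,0,0,0],[2.7,2.55,0,0,0,0],[2.7,2.55,0,0,0,0],[2.7,2.55,0,0,0,0]]}}

```text
time: 1.35
tool_pos: [0.255, -0.5482, 0.2305]
tcp_rot: [-2.223, -2.218, -0.001]
wrist_force: [0.8, 0.1, -0.1]
width: 0.998
grip_force: 0.0
```

Call:
{"api": "play_rows", "payload": {"commands": [[2.7,2.55,0,0,0,0],[2.7,2.55,0,0,0,0],[2.7,2.55,0,0,0,0],[2.7,2.55,0,0,0,0],[2.7,2.55,0,0,0,0]]}}

```text
time: 1.77
tool_pos: [0.3828, -0.413, 0.2308]
tcp_rot: [-2.222, -2.22, -0.0]
wrist_force: [0.6, 0.1, -0.9]
width: 1.001
grip_force: 0.0
```

Call:
{"api": "play_rows", "payload": {"commands": [[2.7,2.55,0.5,0,0,0],[2.7,2.55,0.5,0,0,0],[2.7,2.55,0.5,0,0,0],[2.7,2.55,0.5,0,0,0],[2.5,2.5,1,0,0,0]], "grip": 0.35}}

```text
time: 2.18
tool_pos: [0.5107, -0.2804, 0.2018]
tcp_rot: [2.221, 2.22, 0.001]
wrist_force: [0.7, -0.7, 1.2]
width: 0.657
grip_force: 0.0
```

Call:
{"api": "play_rows", "payload": {"commands": [[0,0,0,0,0,0],[0,0,0,0,0,0],[0,0,0,0,0,0]]}}

```text
time: 2.43
tool_pos: [0.5089, -0.2817, 0.2008]
tcp_rot: [-2.221, -2.221, 0.001]
wrist_force: [0.5, -0.7, 0.4]
width: 0.653
grip_force: 0.0
```

```bash
python3 - <<'E'
from h import *
snap('wrist','w1')
s=sensors.read_state();print(s['tool_pos'],s['tcp_rot'],s['q'],s['width'],s['wrist_force'])
i=optics.camera_info('wrist');X=i['R']@np.array([.5095,-.277,.066])+i['t'];p=i['mtx']@X;print(p[:2]/p[2])
E
```

```text
[ 0.50874832 -0.28242112  0.20114396] [-2.22265570e+00 -2.21978636e+00  9.89066122e-04] [-5.49255510e-01  1.10444584e-01  1.84134435e+00 -5.80754806e-04
  1.19025376e+00 -5.47747899e-01] 0.6494194820950516 [-0.30243562 -0.82822604  0.30493964]
[326.95809466 220.71215249]
```

View pics/w1.png

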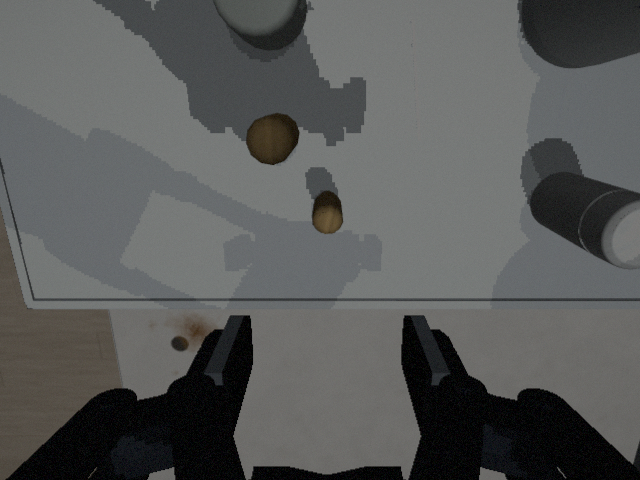

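The wrist view shows the small post's top at (327,220), which agrees with my estimate. Next I go down and grip it.

Call:
{"api": "play_rows", "payload": {"commands": [[0.27,0.1,2,0,0,0],[0.27,0,3,0,0,0],[0,0,3,0,0,0],[0,0,3,0,0,0],[0,0,3,0,0,0]]}}

```text
time: 2.9
tool_pos: [0.5097, -0.2783, 0.0609]
tcp_rot: [2.224, 2.216, 0.0]
wrist_force: [0.2, -0.7, 0.5]
width: 0.651
grip_force: 0.0
```

Call:
{"api": "play_rows", "payload": {"commands": [[0,0,2,0,0,0],[0,0,1.2,0,0,0],[0,0,0,0,0,0],[0,0,0,0,0,0]]}}

```text
time: 3.23
tool_pos: [0.5099, -0.2774, 0.0295]
tcp_rot: [-2.224, -2.219, 0.0]
wrist_force: [0.6, -0.4, 1.4]
width: 0.652
grip_force: 0.0
```

Call:
{"api": "play_rows", "payload": {"commands": [[0,0,0,0,0,0],[0,0,0,0,0,0],[0,0,0,0,0,0],[0,0,0,0,0,0],[0,0,0,0,0,0]], "grip": 1, "force": 50}}

```text
time: 3.65
tool_pos: [0.5118, -0.2775, 0.0314]
tcp_rot: [2.22, 2.218, 0.001]
wrist_force: [-0.8, 0.8, 7.3]
width: 0.239
grip_force: 49.1
```

Call:
{"api": "play_rows", "payload": {"commands": [[0,0,0,0,0,0],[0,0,0,0,0,0],[0,0,0,0,0,0],[0,0,0,0,0,0]]}}

```text
time: 3.98
tool_pos: [0.5118, -0.2774, 0.0314]
tcp_rot: [2.22, 2.218, 0.001]
wrist_force: [-1.7, 0.2, 6.7]
width: 0.241
grip_force: 49.1
```

Call:
{"api": "play_rows", "payload": {"commands": [[0,0,-1,0,0,0],[0,0,-3,0,0,0],[0,0,-3.5,0,0,0],[0,0,-3.5,0,0,0],[0,0,-3.5,0,0,0]]}}

```text
time: 4.4
tool_pos: [0.5098, -0.276, 0.1761]
tcp_rot: [-2.222, -2.22, 0.0]
wrist_force: [1.1, -0.4, -0.8]
width: 0.239
grip_force: 48.9
```

Call:
{"api": "play_rows", "payload": {"commands": [[2,0.7,0,0,0,0],[3.5,1.4,0,0,0,0],[3.5,1.4,0,0,0,0],[3.5,1.4,0,0,0,0],[3.5,1.4,0,0,0,0]]}}

```text
time: 4.82
tool_pos: [0.5736, -0.115, 0.1752]
tcp_rot: [2.223, 2.219, 0.001]
wrist_force: [0.1, -0.4, -0.9]
width: 0.239
grip_force: 48.9
```

Call:
{"api": "play_rows", "payload": {"commands": [[3.5,1.4,0,0,0,0],[3.5,1.4,0,0,0,0],[2,0.7,0,0,0,0],[0,0,0,0,0,0],[0,0,0,0,0,0]]}}

```text
time: 5.23
tool_pos: [0.6086, -0.0252, 0.1746]
tcp_rot: [2.219, 2.224, -0.0]
wrist_force: [-0.2, 0.0, -1.2]
width: 0.24
grip_force: 49.0
```

Call:
{"api": "play_rows", "payload": {"commands": [[0,0,0,0,0,0],[0,0,0,0,0,0],[0,0,0,0,0,0]]}}

```text
time: 5.48
tool_pos: [0.6081, -0.0278, 0.1744]
tcp_rot: [2.224, 2.219, -0.0]
wrist_force: [-0.2, -0.0, -0.5]
width: 0.237
grip_force: 49.0
```

```bash
python3 - <<'E'
from h import *
snap('wrist','w2')
s=sensors.read_state();print(s['tool_pos'],s['tcp_rot'],s['width'],s['wrist_force'])
i=optics.camera_info('wrist')
for P in([.6124,.0141,.039],s['tool_pos'],s['tool_pos']-np.array([0,0,.0314])):
    X=i['R']@np.array(P)+i['t'];p=i['mtx']@X;print(p[:2]/p[2])
E
```

```text
[ 0.60818512 -0.02781678  0.17437434] [ 2.22438543e+00  2.21845527e+00 -2.95820391e-04] 0.23453376730725164 [-0.80177392  0.31008793 -0.17076063]
[332.05737332 166.31029808]
[324.96516036 330.44162494]
[325.23741014 294.59042563]
```

View pics/w2.png

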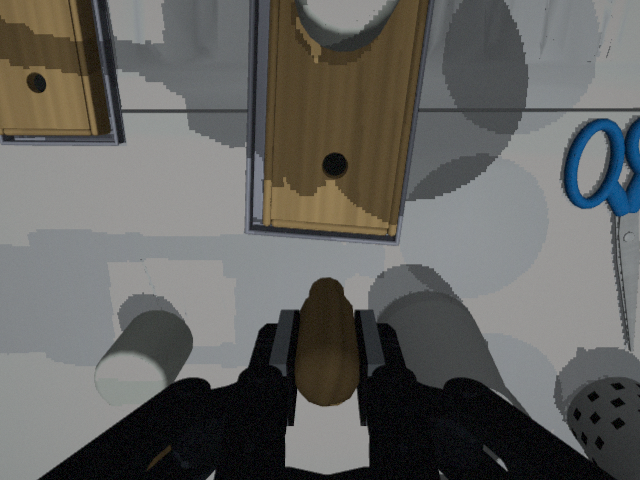

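The wrist view shows the hole at (335,165) and the held post's tenon tip near (326,290), roughly plumb. Now to measure both.

```bash
python3 - <<'E'
from h import *
im=np.load('pics/w2.npz')['im']; g=im.max(2)
m=np.zeros(g.shape,np.uint8);m[140:190,310:360]=g[140:190,310:360]<40
n,_,s,c=cv2.connectedComponentsWithStats(m);k=1+s[1:,4].argmax();print(s[k],c[k])
u,v=s[k,0]+s[k,2]/2-.5,s[k,1]+s[k,3]/2-.5
print('hole',ray('w2',u,v,.039),ray('w2',*c[k],.039))
h=cv2.cvtColor(im,cv2.COLOR_RGB2HSV)
for r in range(276,322,4):
    a=np.where((h[r,290:365,1]>70)&(h[r,290:365,2]>35))[0]+290
    if len(a):print(r,a.min(),a.max(),(a.min()+a.max())/2,end='; ')
# post edges at foot
for dx in(-.008,0,.008):
  for dy in (0,.008):
    d=np.load('pics/w2.npz');p=d['K']@(d['R']@np.array([.6082+dx,-.0278+dy,.143])+d['t']);print(p[:2]/p[2])
E
```

```text
[323 153  25  23 433] [334.41801386 163.96073903]
hole [0.61422575 0.01556431 0.039     ] [0.61384896 0.0155903  0.039     ]
280 318 335 326.5; 284 313 339 326.0; 288 311 342 326.5; 292 310 343 326.5; 296 310 343 326.5; 300 306 346 326.0; 304 304 349 326.5; 308 304 350 327.0; 312 305 352 328.5; 316 306 352 329.0; 320 302 352 327.0; [307.60966432 294.58289938]
[307.31239553 278.18420428]
[325.41332864 294.55139379]
[325.35933469 278.15166175]
[343.218292  294.5198859]
[343.40760864 278.11911681]
```

Call:
{"api": "play_rows", "payload": {"commands": [[2,0.25,0,0,0,0],[2.34,0.27,1,0,0,0],[0,0,3,0,0,0],[0,0,3,0,0,0],[0,0,1.9,0,0,0]]}}

```text
time: 5.95
tool_pos: [0.6123, 0.0163, 0.0828]
tcp_rot: [-2.222, -2.218, 0.003]
wrist_force: [0.1, -0.1, -0.8]
width: 0.239
grip_force: 49.0
```

Call:
{"api": "play_rows", "payload": {"commands": [[0,0,0,0,0,0],[0,0,0,0,0,0],[0,0,0,0,0,0],[0,0,0,0,0,0],[0,0,0,0,0,0]]}}

```text
time: 6.37
tool_pos: [0.6155, 0.0164, 0.0876]
tcp_rot: [2.221, 2.218, 0.004]
wrist_force: [-0.2, 1.1, 0.4]
width: 0.24
grip_force: 49.0
```

```bash
python3 - <<'E'
from h import *
im=snap('wrist','w3')
s=sensors.read_state();print(s['tool_pos'],s['tcp_rot'],s['width'],s['wrist_force'])
i=optics.camera_info('wrist')
for P in([.6139,.0156,.039],s['tool_pos']-np.array([0,0,.0314])):
    X=i['R']@np.array(P)+i['t'];p=i['mtx']@X;print(p[:2]/p[2])
cv2.imwrite('pics/w3c.png',cv2.resize(im[180:400,180:470,::-1],None,fx=2.5,fy=2.5))
E
```

```text
[0.61527791 0.016545   0.08735024] [2.22115205 2.21823574 0.00378859] 0.24092129547177854 [-0.78578996  0.12676424 -0.86213747]
[322.20351782 281.30240087]
[325.01753175 294.60010541]
```

View pics/w3c.png

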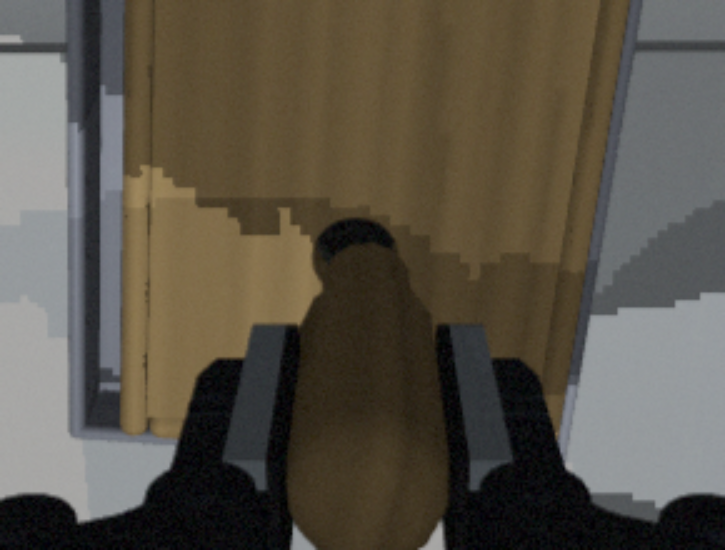

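Call:
{"api": "play_rows", "payload": {"commands": [[0,0,0,0,0,0],[0,0,0,0,0,0]]}}

```text
time: 6.58
tool_pos: [0.6143, 0.0167, 0.0862]
tcp_rot: [2.222, 2.22, 0.002]
wrist_force: [-0.3, -0.4, -1.3]
width: 0.236
grip_force: 49.0
```

```bash
python3 - <<'E'
from h import *
s=sensors.read_state();print(s['tool_pos'],s['tcp_rot'],s['q'],s['joint_vel'].round(3),np.array(s['joint_torque']).round(1),s['wrist_force'],s['torque'])
d=np.load('pics/w3.npz')
pr=lambda P:(lambda p:(p[:2]/p[2]).round(1))(d['K']@(d['R']@np.array(P)+d['t']))
for dx,dy in((0,.0085),(.0085,0),(-.0085,0)):print('hole',pr([.6139+dx,.0156+dy,.039]))
for dx,dy in((0,.008),(.008,0),(-.008,0)):print('foot',pr([.6153+dx,.0165+dy,.0560]))
im=d['im'];g=im.max(2)
for r in range(264,300,2): print(r,g[r,300:346:2].tolist())
E
```

```text
[0.61431003 0.01673643 0.08616824] [2.22190449e+00 2.21956888e+00 1.54128938e-03] [-1.32961613e-02  2.77006032e-01  1.87157488e+00  9.19008126e-06
  9.91613472e-01 -1.22494557e-02] [ 0.     0.004  0.006 -0.001  0.     0.   ] [ -0.  -48.1 -32.6  -0.   -0.   -0. ] [-0.25088822 -0.3787985  -1.25955194] [ 0.01987778 -0.00803262 -0.00879738]
hole [321.5 264.7]
hole [339.  280.9]
hole [304.2 281. ]
foot [324.4 277.9]
foot [342.2 294.3]
foot [306.7 294.3]
264 [75, 76, 81, 77, 72, 72, 74, 75, 81, 80, 78, 80, 80, 77, 97, 99, 100, 96, 101, 100, 97, 95, 93]
266 [77, 75, 83, 78, 77, 78, 72, 77, 80, 82, 76, 76, 77, 77, 80, 81, 80, 82, 95, 101, 97, 97, 89]
268 [77, 82, 82, 78, 75, 74, 76, 55, 33, 26, 17, 10, 19, 26, 43, 67, 80, 75, 98, 101, 96, 93, 92]
270 [89, 76, 78, 76, 76, 69, 29, 15, 0, 23, 20, 18, 9, 21, 0, 15, 38, 76, 85, 83, 79, 75, 87]
272 [90, 76, 84, 78, 69, 24, 18, 12, 20, 21, 21, 20, 18, 20, 20, 10, 18, 30, 80, 78, 77, 73, 88]
274 [131, 131, 90, 78, 20, 19, 23, 21, 15, 6, 19, 8, 24, 17, 27, 13, 16, 18, 46, 79, 75, 74, 73]
276 [138, 144, 94, 53, 15, 11, 13, 20, 5, 17, 7, 17, 19, 14, 22
[... 437 characters left out ...]
138, 142, 129, 57, 50, 48, 46, 47, 49, 43, 41, 49, 48, 49, 50, 48, 47, 44, 41, 41, 48, 61, 71]
288 [140, 141, 139, 63, 53, 46, 43, 44, 47, 47, 48, 46, 45, 44, 49, 49, 50, 47, 42, 45, 44, 42, 66]
290 [142, 143, 136, 121, 51, 47, 52, 53, 50, 46, 51, 42, 49, 44, 40, 45, 54, 45, 45, 44, 48, 43, 64]
292 [142, 142, 139, 134, 85, 48, 45, 50, 48, 52, 51, 48, 43, 48, 49, 48, 49, 47, 51, 41, 47, 45, 70]
294 [139, 144, 138, 133, 114, 47, 49, 54, 52, 50, 50, 51, 45, 47, 43, 53, 54, 47, 50, 44, 46, 43, 67]
296 [143, 144, 138, 132, 104, 46, 47, 52, 45, 50, 44, 46, 40, 45, 48, 47, 48, 51, 49, 49, 45, 45, 47]
298 [141, 141, 138, 93, 48, 43, 48, 43, 50, 47, 47, 47, 48, 48, 50, 50, 48, 54, 56, 47, 45, 45, 50]
```

Call:
{"api": "play_rows", "payload": {"commands": [[-0.2,0,0.5,0,0,0],[0,0,0.5,0,0,0],[0,0,0.2,0,0,0],[0,0,0,0,0,0],[0,0,0,0,0,0]]}}

```text
time: 7.0
tool_pos: [0.6133, 0.0148, 0.0726]
tcp_rot: [-2.222, -2.22, 0.001]
wrist_force: [-0.4, -1.2, -0.3]
width: 0.244
grip_force: 49.0
```

Call:
{"api": "play_rows", "payload": {"commands": [[0,0,0,0,0,0],[0,0,0,0,0,0],[0,0,0,0,0,0],[0,0,0,0,0,0],[0,0,0,0,0,0]]}}

```text
time: 7.42
tool_pos: [0.6139, 0.0148, 0.0735]
tcp_rot: [2.222, 2.22, 0.0]
wrist_force: [-1.5, 0.1, -0.6]
width: 0.242
grip_force: 49.0
```

```bash
python3 - <<'E'
from h import *
im=snap('wrist','w4')
s=sensors.read_state();T=s['tool_pos'];print(T,s['wrist_force'])
d=np.load('pics/w4.npz')
pr=lambda P:(lambda p:(p[:2]/p[2]).round(1))(d['K']@(d['R']@np.array(P)+d['t']))
for dx,dy in((0,.0085),(.0085,0),(-.0085,0)):print('hole',pr([.6140+dx,.0145+dy,.039]))
for dx,dy in((0,.008),(.008,0),(-.008,0)):print('foot',pr(T+[.001+dx,dy,-.0314]))
g=im.max(2)
for r in range(270,304,2): print(r,g[r,300:350:2].tolist())
E
```

```text
[0.6139191  0.01481918 0.07345749] [ 0.18762323 -0.70628218 -0.06038604]
hole [325.4 275.1]
hole [344.  292.2]
hole [306.8 292.3]
foot [327.4 278.1]
foot [345.2 294.5]
foot [309.6 294.5]
270 [79, 78, 81, 81, 81, 76, 79, 77, 83, 78, 89, 88, 90, 89, 89, 86, 98, 97, 101, 104, 103, 102, 105, 99, 96]
272 [80, 76, 82, 81, 81, 74, 76, 78, 76, 78, 84, 83, 87, 82, 84, 79, 98, 102, 99, 101, 103, 102, 104, 100, 96]
274 [78, 82, 82, 84, 77, 79, 75, 81, 77, 83, 81, 80, 83, 81, 84, 79, 96, 99, 100, 101, 102, 104, 101, 98, 94]
276 [79, 83, 84, 84, 80, 80, 73, 79, 78, 59, 40, 19, 16, 22, 22, 20, 42, 77, 78, 76, 81, 101, 101, 98, 94]
278 [83, 83, 81, 81, 79, 77, 75, 57, 20, 23, 36, 47, 43, 48, 45, 47, 33, 22, 43, 79, 78, 105, 101, 96, 97]
280 [79, 80, 83, 85, 78, 76, 46, 18, 26, 48, 49, 52, 50, 47, 50, 52, 51, 50, 41, 35, 77, 82, 82, 79, 74]
282 [79, 80, 82, 84, 79, 47, 12, 43, 49, 52, 50, 48, 48, 52, 50, 52, 48, 48, 45, 43, 38, 81, 78, 79, 72]
284 [79, 80, 83, 85, 80, 28, 41, 47, 49, 53, 46, 52, 51, 51, 47, 50, 50, 44, 44, 44, 46, 69, 77, 75, 71]
286 [79, 79, 85, 83, 56, 27, 51, 49, 54, 47, 50, 46, 
[... 207 characters left out ...]
0, 50, 45, 44, 46, 47, 53, 45, 42, 43, 46, 66, 77, 73]
292 [141, 143, 82, 76, 49, 44, 52, 50, 53, 50, 50, 52, 47, 46, 47, 53, 46, 52, 51, 46, 48, 49, 70, 73, 74]
294 [141, 142, 84, 78, 52, 45, 45, 49, 49, 49, 51, 48, 48, 49, 46, 46, 49, 47, 51, 41, 42, 44, 66, 74, 72]
296 [139, 142, 146, 146, 64, 52, 51, 56, 48, 50, 47, 49, 48, 48, 52, 45, 54, 52, 50, 46, 41, 48, 50, 72, 72]
298 [142, 141, 143, 99, 48, 46, 47, 52, 47, 47, 54, 50, 50, 53, 43, 47, 53, 51, 50, 44, 44, 44, 49, 60, 74]
300 [142, 143, 134, 38, 49, 44, 49, 53, 48, 49, 48, 50, 50, 47, 42, 53, 51, 50, 48, 50, 43, 46, 44, 53, 59]
302 [142, 144, 70, 41, 49, 52, 55, 50, 52, 46, 48, 45, 46, 51, 52, 46, 54, 51, 52, 47, 42, 48, 49, 50, 45]
```

Call:
{"api": "play_rows", "payload": {"commands": [[-0.03,-0.05,0.1,0,0,0],[0,0,0.1,0,0,0],[0,0,0.1,0,0,0],[0,0,0.05,0,0,0],[0,0,0,0,0,0]]}}

```text
time: 7.88
tool_pos: [0.6132, 0.0144, 0.0696]
tcp_rot: [-2.222, -2.22, 0.0]
wrist_force: [0.5, -0.5, -0.2]
width: 0.239
grip_force: 49.0
```

Call:
{"api": "play_rows", "payload": {"commands": [[0,0,0.1,0,0,0],[0,0,0,0,0,0],[0,0,0.1,0,0,0],[0,0,0,0,0,0],[0,0,0,0,0,0]]}}

```text
time: 8.3
tool_pos: [0.6133, 0.0144, 0.0677]
tcp_rot: [2.223, 2.22, -0.0]
wrist_force: [0.9, -0.7, -0.4]
width: 0.237
grip_force: 49.0
```

Call:
{"api": "play_rows", "payload": {"commands": [[0,0,0.1,0,0,0],[0,0,0.1,0,0,0],[0,0,0.1,0,0,0],[0,0,0,0,0,0],[0,0,0,0,0,0]]}}

```text
time: 8.72
tool_pos: [0.6133, 0.0144, 0.0646]
tcp_rot: [-2.223, -2.22, 0.0]
wrist_force: [0.4, -1.3, -2.3]
width: 0.239
grip_force: 49.0
```

Call:
{"api": "play_rows", "payload": {"commands": [[0,0,0.1,0,0,0],[0,0,0.1,0,0,0],[0,0,0.1,0,0,0],[0,0,0,0,0,0],[0,0,0,0,0,0]]}}

```text
time: 9.13
tool_pos: [0.6133, 0.0144, 0.0616]
tcp_rot: [-2.223, -2.22, 0.0]
wrist_force: [0.7, -1.7, -1.1]
width: 0.238
grip_force: 49.0
```

The tenon has gone in without contact force. Now I press.

Call:
{"api": "play_rows", "payload": {"commands": [[0,0,0.15,0,0,0],[0,0,0.15,0,0,0],[0,0,0.15,0,0,0],[0,0,0.15,0,0,0],[0,0,0,0,0,0]]}}

```text
time: 9.55
tool_pos: [0.6135, 0.0144, 0.0567]
tcp_rot: [2.222, 2.22, 0.0]
wrist_force: [-1.8, -1.9, 5.1]
width: 0.239
grip_force: 49.7
```

Call:
{"api": "play_rows", "payload": {"commands": [[0,0,0.1,0,0,0],[0,0,0.1,0,0,0],[0,0,0.1,0,0,0],[0,0,0,0,0,0],[0,0,0,0,0,0]]}}

```text
time: 9.97
tool_pos: [0.6135, 0.0144, 0.0538]
tcp_rot: [2.222, 2.22, 0.0]
wrist_force: [-2.0, -1.8, 5.8]
width: 0.24
grip_force: 49.8
```

Call:
{"api": "play_rows", "payload": {"commands": [[0,0,0.1,0,0,0],[0,0,0.1,0,0,0],[0,0,0.1,0,0,0],[0,0,0,0,0,0],[0,0,0,0,0,0]]}}

```text
time: 10.38
tool_pos: [0.6135, 0.0144, 0.0509]
tcp_rot: [2.222, 2.22, 0.0]
wrist_force: [-2.7, -2.2, 5.4]
width: 0.24
grip_force: 49.8
```

Call:
{"api": "play_rows", "payload": {"commands": [[0,0,0.1,0,0,0],[0,0,0.05,0,0,0],[0,0,0,0,0,0],[0,0,0,0,0,0]]}}

```text
time: 10.72
tool_pos: [0.6136, 0.0143, 0.0502]
tcp_rot: [2.222, 2.22, 0.0]
wrist_force: [-4.0, -1.9, 11.0]
width: 0.235
grip_force: 50.3
```

Call:
{"api": "play_rows", "payload": {"commands": [[0,0,0.1,0,0,0],[0,0,0,0,0,0],[0,0,0,0,0,0],[0,0,0,0,0,0]]}}

```text
time: 11.05
tool_pos: [0.6137, 0.0143, 0.0501]
tcp_rot: [2.222, 2.22, 0.0]
wrist_force: [-5.8, -2.4, 13.7]
width: 0.24
grip_force: 50.7
```

Call:
{"api": "play_rows", "payload": {"commands": [[0,0,0,0,0,0],[0,0,0,0,0,0],[0,0,0,0,0,0],[0,0,0,0,0,0]], "grip": 0.35}}

```text
time: 11.38
tool_pos: [0.613, 0.0147, 0.0468]
tcp_rot: [-2.222, -2.22, 0.0]
wrist_force: [0.3, -0.5, 0.7]
width: 0.65
grip_force: 0.0
```

Call:
{"api": "play_rows", "payload": {"commands": [[0,0,-2,0,0,0],[0,0,-3,0,0,0],[0,0,-3.5,0,0,0],[0,0,-3.5,0,0,0],[-2,-1,-1,0,0,0]]}}

```text
time: 11.8
tool_pos: [0.608, -0.0033, 0.1837]
tcp_rot: [2.215, 2.218, 0.013]
wrist_force: [1.8, -1.0, 1.9]
width: 0.654
grip_force: 0.0
```

Call:
{"api": "play_rows", "payload": {"commands": [[-2,-1,0,0,0,0],[0,0,0,0,0,0],[0,0,0,0,0,0],[0,0,0,0,0,0],[0,0,0,0,0,0]], "grip": 0}}

```text
time: 12.22
tool_pos: [0.593, -0.0249, 0.1764]
tcp_rot: [-2.221, -2.22, 0.001]
wrist_force: [0.3, 0.1, 0.3]
width: 0.998
grip_force: 0.0
```

```bash
python3 - <<'E'
from h import *
im=snap('wrist','w5')
s=sensors.read_state();T=s['tool_pos'];print(T,s['wrist_force'],s['width'])
d=np.load('pics/w5.npz')
pr=lambda P:(lambda p:(p[:2]/p[2]).round(1))(d['K']@(d['R']@np.array(P)+d['t']))
print(pr([.614,.0144,.085]),pr([.614,.0144,.039]),pr([.474,-.136,.062]))
E
```

```text
[ 0.59308696 -0.02483471  0.17635024] [ 0.35652206  0.32054609 -0.29910453] 1.0006779531007002
[363.7 183. ] [358. 170.] [160.2 385.2]
```

View pics/w5.png

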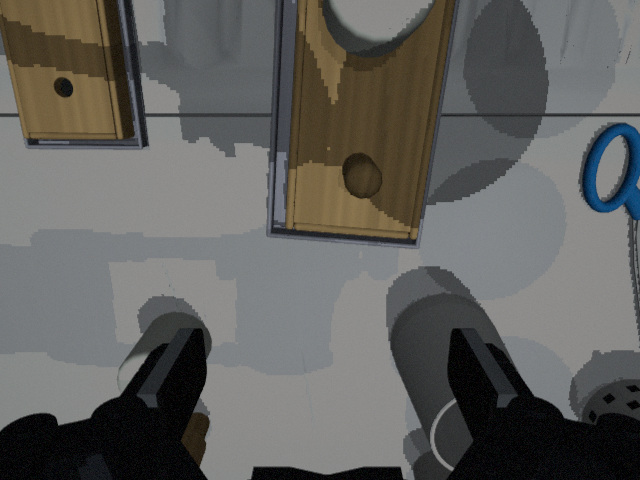

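The post stands upright and fully seated at (362,175). Next I go above the cup.

Call:
{"api": "play_rows", "payload": {"commands": [[-1.5,-1.5,0,0,0,0],[-2.5,-2.6,0,0,0,0],[-2.5,-2.6,0,0,0,0],[-2.5,-2.6,0,0,0,0],[-2.1,-2.6,0,0,0,0]]}}

```text
time: 12.68
tool_pos: [0.4732, -0.1368, 0.1767]
tcp_rot: [-2.221, -2.222, 0.001]
wrist_force: [0.5, -0.6, -0.1]
width: 1.002
grip_force: 0.0
```

Call:
{"api": "play_rows", "payload": {"commands": [[0,0,0,0,0,0],[0,0,0,0,0,0],[0,0,0,0,0,0],[0,0,0,0,0,0],[0,0,0,0,0,0]]}}

```text
time: 13.1
tool_pos: [0.4752, -0.1356, 0.1773]
tcp_rot: [2.221, 2.222, 0.0]
wrist_force: [-0.3, -0.1, 0.1]
width: 1.002
grip_force: 0.0
```

```bash
python3 - <<'E'
from h import *
im=snap('wrist','w6')
s=sensors.read_state();T=s['tool_pos'];print(T,s['wrist_force'],s['width'])
d=np.load('pics/w6.npz')
pr=lambda P:(lambda p:(p[:2]/p[2]).round(1))(d['K']@(d['R']@np.array(P)+d['t']))
print(pr([.474,-.136,.062]),pr([.474-.0265,-.136,.062]),pr([.474+.0265,-.136,.062]),pr([.474,-.136,0]))
E
```

```text
[ 0.47504393 -0.13560752  0.1772315 ] [-0.00150029  0.22065821 -0.53111828] 1.0018131926660825
[323.8 238. ] [282.1 238. ] [365.4 238.1] [324.3 213.4]
```

View pics/w6.png

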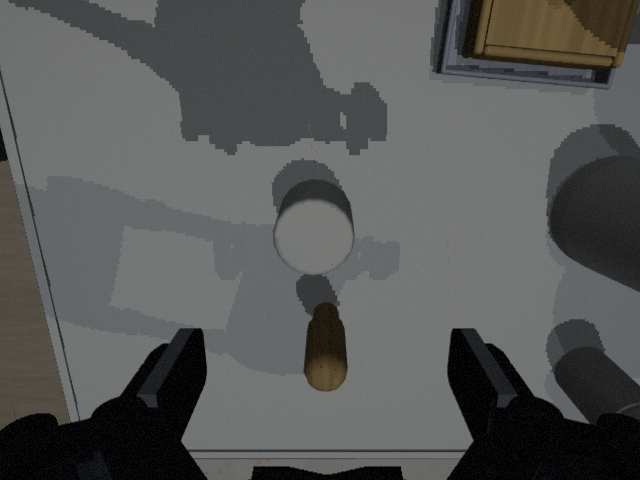

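The cup's top is centred at (314,234), about 7 mm to -x of the tool. I correct for that, go down and grip gently.

Call:
{"api": "play_rows", "payload": {"commands": [[0.21,-0.36,1.5,0,0,0],[0,-0.36,3,0,0,0],[0,0,3,0,0,0],[0,0,3,0,0,0],[0,0,3,0,0,0]]}}

```text
time: 13.57
tool_pos: [0.4678, -0.1337, 0.0413]
tcp_rot: [2.22, 2.221, 0.001]
wrist_force: [0.5, -0.1, 0.5]
width: 1.001
grip_force: 0.0
```

Call:
{"api": "play_rows", "payload": {"commands": [[0,0,1.5,0,0,0],[0,0,0.5,0,0,0],[0,0,0,0,0,0],[0,0,0,0,0,0],[0,0,0,0,0,0]]}}

```text
time: 13.98
tool_pos: [0.4687, -0.1346, 0.0238]
tcp_rot: [2.22, 2.219, 0.002]
wrist_force: [-0.3, 0.0, -0.1]
width: 1.003
grip_force: 0.0
```

Call:
{"api": "play_rows", "payload": {"commands": [[0,0,0,0,0,0],[0,0,0,0,0,0],[0,0,0,0,0,0],[0,0,0,0,0,0],[0,0,0,0,0,0]], "grip": 1, "force": 25}}

```text
time: 14.4
tool_pos: [0.4684, -0.1347, 0.0235]
tcp_rot: [2.221, 2.218, 0.002]
wrist_force: [0.5, 0.7, 6.6]
width: 0.658
grip_force: 26.0
```

Call:
{"api": "play_rows", "payload": {"commands": [[0,0,0,0,0,0],[0,0,0,0,0,0],[0,0,0,0,0,0],[0,0,0,0,0,0],[0,0,0,0,0,0]]}}

```text
time: 14.82
tool_pos: [0.4683, -0.1347, 0.0235]
tcp_rot: [2.221, 2.218, 0.002]
wrist_force: [0.8, 0.8, 6.0]
width: 0.654
grip_force: 26.0
```

Call:
{"api": "play_rows", "payload": {"commands": [[0,0,-1,0,0,0],[0,0,-2,0,0,0],[0,0,-2.5,0,0,0],[0,0,-2.5,0,0,0],[0,0,-2.5,0,0,0]]}}

```text
time: 15.23
tool_pos: [0.4657, -0.1339, 0.1279]
tcp_rot: [-2.221, -2.219, 0.002]
wrist_force: [0.4, -0.3, -1.5]
width: 0.656
grip_force: 27.0
```

Call:
{"api": "play_rows", "payload": {"commands": [[0,0,-1.5,0,0,0],[0,0,-1,0,0,0],[0.8,0.8,0,0,0,0],[1.5,1.5,0,0,0,0],[2,2,0,0,0,0]]}}

```text
time: 15.65
tool_pos: [0.5088, -0.0911, 0.1511]
tcp_rot: [-2.224, -2.216, 0.003]
wrist_force: [0.0, 0.2, -1.6]
width: 0.653
grip_force: 27.0
```

Call:
{"api": "play_rows", "payload": {"commands": [[2,2,0,0,0,0],[2,2,0,0,0,0],[2,2,0,0,0,0],[2,2,0,0,0,0],[1.5,1.5,0,0,0,0]]}}

```text
time: 16.07
tool_pos: [0.6055, 0.0061, 0.1501]
tcp_rot: [-2.22, -2.219, 0.002]
wrist_force: [0.5, -0.2, -0.6]
width: 0.655
grip_force: 27.0
```

Call:
{"api": "play_rows", "payload": {"commands": [[1,0.8,0,0,0,0],[0,0,0,0,0,0],[0,0,0,0,0,0],[0,0,0,0,0,0],[0,0,0,0,0,0]]}}

```text
time: 16.48
tool_pos: [0.612, 0.0128, 0.1517]
tcp_rot: [-2.223, -2.219, 0.002]
wrist_force: [-0.1, 0.0, -0.9]
width: 0.657
grip_force: 27.0
```

```bash
python3 - <<'E'
from h import *
im=snap('wrist','w7')
b=snap('side','side7')
s=sensors.read_state();T=s['tool_pos'];print(T,s['tcp_rot'],s['wrist_force'],s['width'])
cv2.imwrite('pics/c7.png',np.hstack([cv2.resize(im,(400,300)),cv2.resize(b[120:300,250:490],(400,300))])[:,:,::-1])
E
```

```text
[0.61236714 0.01272823 0.1522102 ] [-2.22364067e+00 -2.21892373e+00  7.51948169e-04] [ 0.86361307  0.71900696 -0.64032511] 0.6548222505488244
```

View pics/c7.png

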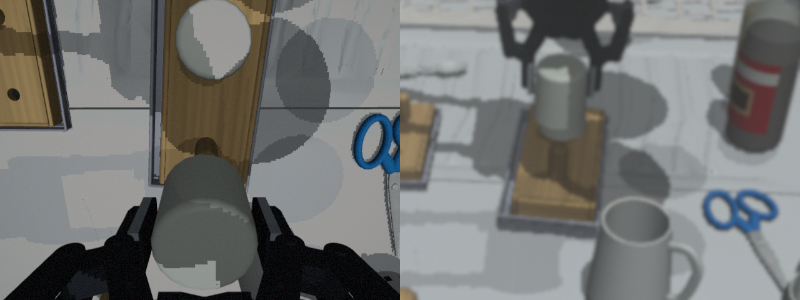

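The cup is upright above the post, centred to about 2 mm. I lower it gently.

Call:
{"api": "play_rows", "payload": {"commands": [[0,0.15,1,0,0,0],[0,0,1.5,0,0,0],[0,0,1.5,0,0,0],[0,0,1.5,0,0,0],[0,0,1.5,0,0,0]]}}

```text
time: 17.0
tool_pos: [0.6143, 0.0131, 0.0812]
tcp_rot: [2.223, 2.219, 0.0]
wrist_force: [-0.6, 0.3, -1.7]
width: 0.655
grip_force: 27.1
```

Call:
{"api": "play_rows", "payload": {"commands": [[0,0,0.8,0,0,0],[0,0,0.3,0,0,0],[0,0,0,0,0,0],[0,0,0,0,0,0],[0,0,0,0,0,0]]}}

```text
time: 17.42
tool_pos: [0.6156, 0.0135, 0.0724]
tcp_rot: [2.222, 2.219, 0.002]
wrist_force: [0.4, -0.3, -1.2]
width: 0.658
grip_force: 27.1
```

Call:
{"api": "play_rows", "payload": {"commands": [[0,0,0.1,0,0,0],[0,0,0.1,0,0,0],[0,0,0.1,0,0,0],[0,0,0.1,0,0,0],[0,0,0,0,0,0]]}}

```text
time: 17.83
tool_pos: [0.6144, 0.0136, 0.0671]
tcp_rot: [-2.222, -2.22, 0.0]
wrist_force: [-0.9, -1.0, 0.2]
width: 0.654
grip_force: 27.1
```

Call:
{"api": "play_rows", "payload": {"commands": [[0,0,0.1,0,0,0],[0,0,0.1,0,0,0],[0,0,0.1,0,0,0],[0,0,0,0,0,0],[0,0,0,0,0,0]]}}

```text
time: 18.25
tool_pos: [0.6145, 0.0136, 0.0641]
tcp_rot: [-2.222, -2.22, 0.0]
wrist_force: [-0.0, 0.6, -1.2]
width: 0.657
grip_force: 27.1
```

Call:
{"api": "play_rows", "payload": {"commands": [[0,0,0.08,0,0,0],[0,0,0.08,0,0,0],[0,0,0,0,0,0],[0,0,0,0,0,0]]}}

```text
time: 18.58
tool_pos: [0.6147, 0.0136, 0.0628]
tcp_rot: [2.222, 2.22, 0.0]
wrist_force: [0.8, -0.7, -0.5]
width: 0.651
grip_force: 27.1
```

Call:
{"api": "play_rows", "payload": {"commands": [[0,0,0.06,0,0,0],[0,0,0,0,0,0],[0,0,0.06,0,0,0],[0,0,0,0,0,0],[0,0,0,0,0,0]]}}

```text
time: 19.0
tool_pos: [0.6149, 0.0136, 0.0624]
tcp_rot: [2.222, 2.22, 0.001]
wrist_force: [-1.5, -0.6, 5.7]
width: 0.651
grip_force: 27.5
```

Call:
{"api": "play_rows", "payload": {"commands": [[0,0,0,0,0,0],[0,0,0,0,0,0],[0,0,0,0,0,0],[0,0,0,0,0,0],[0,0,0,0,0,0]], "grip": 0}}

```text
time: 19.42
tool_pos: [0.6145, 0.0136, 0.0612]
tcp_rot: [-2.222, -2.22, 0.0]
wrist_force: [-0.5, -0.3, 0.0]
width: 0.998
grip_force: 0.0
```

Call:
{"api": "play_rows", "payload": {"commands": [[0,0,-1,0,0,0],[0,0,-2,0,0,0],[0,0,-3,0,0,0],[0,0,-3,0,0,0],[0,0,-3,0,0,0]]}}

```text
time: 19.83
tool_pos: [0.6143, 0.0136, 0.1831]
tcp_rot: [-2.222, -2.22, 0.0]
wrist_force: [0.4, 0.3, -0.6]
width: 1.002
grip_force: 0.0
```

Call:
{"api": "play_rows", "payload": {"commands": [[-2,-2,-1,0,0,0],[-2,-2,0,0,0,0],[0,0,0,0,0,0],[0,0,0,0,0,0],[0,0,0,0,0,0]]}}

```text
time: 20.25
tool_pos: [0.5748, -0.0263, 0.1919]
tcp_rot: [2.223, 2.219, 0.001]
wrist_force: [-0.6, -0.1, -0.4]
width: 0.998
grip_force: 0.0
```

```bash
python3 - <<'E'
from h import *
im=snap('wrist','w8')
b=snap('side','side8')
s=sensors.read_state();print(s['tool_pos'],s['wrist_force'],s['width'])
cv2.imwrite('pics/c8.png',np.hstack([cv2.resize(im,(400,300)),cv2.resize(b[120:300,250:490],(400,300))])[:,:,::-1])
E
```

```text
[ 0.57491376 -0.02589894  0.19133752] [ 0.26403001 -0.18958177 -0.24226078] 1.0019354781176761
```

View pics/c8.png

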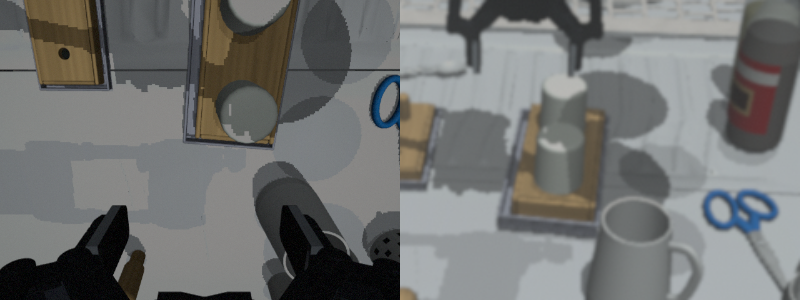

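Both cups stand upright on the board, with the placed one at (247,112) in the left half, and the gripper is clear. I hand the job in.

```bash
python3 -c "
from h import *
print(order.finish_job())"
```

```text
the job is handed in; nothing more can be done
None
```

The post is pressed in until its shoulder stopped on the board, and the waiting cup is set upside down over it with its rim on the board. I handed the job in at about 20 s; the peak wrist force I read was about 15 N, and the verdict was not shown.

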